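Set the rivet feeder to speed four and start it

ROBOT

A 6-joint arm with a two-finger parallel gripper is mounted at the origin on the work surface. World frame = base frame: x ahead of the robot, y to its left, z up, the work surface at z = 0. Lengths are in mm, angles in rad, forces in N, time in s.
With the tool pointing down it reaches from about 275 to 750 mm from the base axis. Payload 10.2 kg.
Tool frame: the origin (TCP) lies midway between the tips of the shut fingers; the grasp point (between the pads) lies grasp_offset behind it (grasp_offset is the distance from the TCP to the grasp point, in mm); x points along the fingers, z is the direction in which the jaws open and shut, and the axes are right-handed (so a half turn about x gives the same grasp; the last joint's range is limited). The gripper opens to 85 mm and grips with 20 to 120 N. Pads are 22 mm wide; open, the fingers measure 114 mm over their backs; the gripper's body (76 mm by 85 mm) begins 54 mm behind the grasp point. The pads swing forward as they close: fully open they stand 13 mm farther back than shut.
Start: joints at [1.072, 0.313, 1.498, -0, 1.331, -0.223], TCP at [142.979, 505.161, 201.894] pointing down, gripper open.
Joint ranges: [-2.94, 2.94], [-0.97, 2.17], [0.19, 2.56], [-1.23, 4.37], [0.02, 3.11], [-2.88, 2.88]. Speed limits (rad/s): [2.39, 2.39, 3.01, 3.14, 3.14, 3.14].

INTERFACE

Orientations are given as a unit quaternion [w, x, y, z].
In Python, from rig import sense, capture, calibration, finish_job, grasp_offset gives the robot as it stands.
- The arm moves only by the shell command python3 -m jog 'ROWS' [FORCE]. ROWS is JSON, a list of rows, each an object with "linear": the shift along the tool's x, y, z scaled (see below), a list of three; "rotation": the turn, a rotation vector about the tool's x, y, z scaled (see below), a list of three; "grip": the finger opening in mm, from 0 to 85.4. A call has 1 to 20 rows; each row is the pose to reach, as a shift and turn from the pose measured when the call began, along the tool's axes at that moment; what a row does not reach only later rows make up. The controller multiplies each number of a shift by 0.3 m and each number of a turn by 0.5 rad. A row lasts 1/12 s, in which the tool goes at most 41.7 mm and 7.16 degrees, less where a joint would pass 70% of its speed; a pose out of reach is approached as far as the arm can. A call with a number of a shift or a turn outside -1 to 1 is refused whole. A call with a gripper value outside its range is refused whole. The fingers move at their own pace and stop on an object; FORCE is the grip in N (left out, the last holds). Time passes only in rows, so rows that repeat a pose let the fingers close. It gives the time, the measured TCP pose, the force and the opening at its end, in the units of the state.
- sense(): the state, without advancing time (a new reading comes with each control period).
- capture(name): name is "side" or "top"; returns (picture, depth): 420x560x3 uint8, red, green, blue; 420x560 float32, mm along the optical axis (not along the pixel's ray), 0 where there is no reading.
- calibration(name): a dict with "intrinsics" (3x3 intrinsics, pixels), "dist" ([k1, k2, p1, p2, k3] as OpenCV has them; the pictures are not rectified), "world_from_camera" (4x4, takes a point from camera to world coordinates). Camera axes: x right, y up, looking along -z (the intrinsics and any distortion apply to the point x, -y, -z); pixel columns grow to the right and rows downward; lengths in mm; the calibration is good to about 2 mm. A picture is of the moment at which its call begins. calibration takes no time and is no camera call.
- finish_job(): hands the job in, once; it reports no verdict.
The state is a dict: "time_s": time; "joints": joint angles; "dq": joint speeds; "tau": joint torques, N m; "eef_pos": TCP position; "ee_rot": TCP orientation; "force": force on the tool from outside, world axes, zero at the start; "wrist_torque": the same for the moment, N m; "grip_width": opening from 0.0 (shut) to 1.0 (fully open).
Only numpy, scipy, OpenCV 4.12 (cv2) and the standard library are available. Lean on these libraries where they do the work, as an engineer would, in place of code of your own. Each camera call takes 0.05 s, during which the arm holds its last target.

TASK

Set the rivet feeder running at speed four: with a fingertip, push the pointer handle of the rotary selector on the grey control unit clockwise, counting the clicks past the round off mark, until it rests in the fourth click, at the fourth bar. Only then press the flat start button all the way down and let it come back up. Touch only: do not pinch the handle or lift anything, leave the mushroom stop button alone, do not shove the control unit, leave the tools and parts around it where they lie, and finish clear of everything.

Things in the scene. Friction and masses are not known exactly. Their poses are not given: they have to be found in the camera images.
- control_unit: Grey steel feeder control unit, loose on rubber feet on the bench: 200 mm (x) by 300 mm (y), flat top panel 100 mm up, 4.5 kg. Origin under its centre; x points away from the operator, y to the operator's left. On the panel, mm: selector axis x 5, y 55; start x -45, y -98; stop x 45, y -98. The round dial plate is 126 mm across and 2 mm thick.
- selector (a joint): Selector angle, rad, clockwise from above. Clicks every 30 degrees: 0 = off (pointer along the unit's +y, round dot), speeds 1 to 6 at 0.524, 1.047, 1.571, 2.094, 2.618, 3.142, each with a dark bar on the dial plate, longer from 1 to 6. Speed 4 = 2.094. A sprung ball holds it: 0.12 N m to leave a click, falling to nothing midway (15 degrees), then it snaps by itself into the next click.
- selector_hub (a point): Point on the selector's axis at the top of its handle, 30 mm above the panel.
- selector_tip (a point): Top of the handle at its pointer end, 45 mm from the axis. The handle is a black upright flat-sided bar, 8 to 30 mm above the panel, 12 mm thick, narrowed to 8 mm over the last 15 mm of the pointer end (white line on top); its tail runs 26 mm the other way. Under it is a round hub, 19 mm radius, 17 mm high.
- start_button (a joint): Travel of the start button, m: 0 up, 0.005 fully down; spring return, 1.5 N at first, 5 N fully down.
- start_top (a point): Centre of the flat top of the start button: black cylinder, 30 mm across, its top 14 mm above the panel when up, in a steel bezel 44 mm across and 4 mm high. It is the button nearer the operator.
- stop_button (a joint): Travel of the stop button, m: 0 up, 0.005 fully down. To be left alone.
- stop_top (a point): Top of the stop button: black domed mushroom head, 40 mm across, 25.5 mm above the panel, 90 mm beyond the start button. To be left alone.
- center_punch: Bystander, lying loose on the control unit's panel between the dial and the two buttons: steel center punch, about 104 mm long, 10 mm thick, along its own x; origin under its middle.
- drift_punch: Bystander on the bench left of the control unit: brass drift punch, 155 mm long, 14 mm thick, lying along its own x; origin under its middle.
- angle_offcut: Bystander on the bench, right of the control unit: aluminium angle offcut, 120 mm long (its x), 30 by 30 mm; origin under its middle. Behind it to the right stands the fixed rivet chest, its open lid reaching 300 mm up.
- rivet_cup: Bystander on the bench, left of the control unit: open steel cup for rivets, 64 mm across, 50 mm high, near the outlet chute (170 mm up) of the vibratory bowl feeder, which stands fixed to the left rear, 260 mm across and 185 mm high. Origin under its middle.
- snips: Bystander on the bench, right of the control unit: yellow-handled aviation snips lying flat, 235 mm long along their own x, 20 mm high; origin under the pivot.

How it is judged:
By the outcome, as a careful person would: the job done as asked, in the order asked, and still so for the second after the job is handed in, with the robot touching nothing.
It also fails if it takes over 54 s, if anything falls off the work surface, if the arm or the gripper's body presses on something with over 40 N, if the wrist force passes 120 N, or if a joint passes its speed limit or range.

## Working session

There is one attempt and no reset: what is moved stays moved. The work goes in short steps, Python scripts to look and compute and a shell command to move; the robot and the scene stay as the last step left them, time stands still between calls to the robot, and variables do not carry over. Pictures are saved under pics/ and viewed, and the job is handed in when it is done.

```bash
mkdir -p pics; ls; python3 - <<'E'
from rig import sense,capture,calibration,grasp_offset
import cv2,numpy as np
print(sense(),grasp_offset)
for n in("top","side"):
    p,d=capture(n); cv2.imwrite(f"pics/{n}0.png",p[:,:,::-1]); np.save(f"pics/{n}0.npy",d)
    print(calibration(n))
E
```

```text
pics
{'time_s': 0.0, 'joints': array([ 1.07162093e+00,  3.13441421e-01,  1.49845173e+00,  3.64439446e-06,
        1.33101154e+00, -2.23387025e-01]), 'dq': array([ 0.0015517 , -0.00155592, -0.00079329, -0.00077568,  0.00079   ,
       -0.00122739]), 'tau': array([-1.42454319e-03, -4.12261641e+01, -2.59737897e+01, -2.20881307e-04,
        4.14822440e-03,  1.46281604e-05]), 'eef_pos': array([142.81584191, 504.8866729 , 201.33398462]), 'ee_rot': array([ 0.5635594 , -0.42671444,  0.56440598,  0.42633494]), 'force': array([-0.38304698, -0.15975301,  0.44559983]), 'wrist_torque': array([-0.01573054,  0.01940876, -0.02489509]), 'grip_width': 0.9987815976575896} 18.700000000000003
{'intrinsics': array([[440.44911888,   0.        , 273.7575072 ],
       [  0.        , 440.44911888, 213.03148872],
       [  0.        ,   0.        ,   1.        ]]), 'dist': array([-0.08341262,  0.        ,  0.        ,  0.        ,  0.        ]), 'world_from_camera': array([[ 1.95584748e-02,  9.91958750e-01, -1.25041214e-01,
         3.85627670e+02],
       [-9.99710510e-01,  2.11558695e-02,  1.14597179e-02,
         9.53696297e-01],
       [ 1.40129231e-02,  1.24780881e-01,  9.92085364e-01,
         1.16251137e+03],
       [ 0.00000000e+00,  0.00000000e+00,  0.00000000e+00,
         1.00000000e+00]])}
{'intrinsics': array([[437.07343331,   0.        , 278.79951531],
       [  0.        , 437.07343331, 204.81886024],
       [  0.        ,   0.        ,   1.        ]]), 'dist': array([-0.10740639,  0.        ,  0.        ,  0.        ,  0.        ]), 'world_from_camera': array([[ 9.74151750e-01,  1.64947055e-01, -1.54340004e-01,
         3.90744740e+02],
       [-2.25860763e-01,  6.99389613e-01, -6.78115834e-01,
        -6.46802503e+02],
       [-3.90941414e-03,  6.95447078e-01,  7.18566684e-01,
         7.76835252e+02],
       [ 0.00000000e+00,  0.00000000e+00,  0.00000000e+00,
         1.00000000e+00]])}
```

View pics/top0.png

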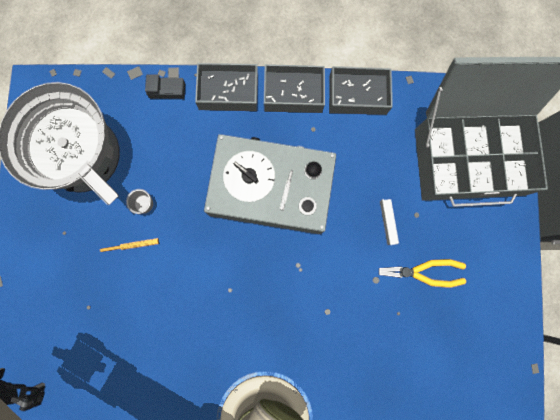

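View pics/side0.png

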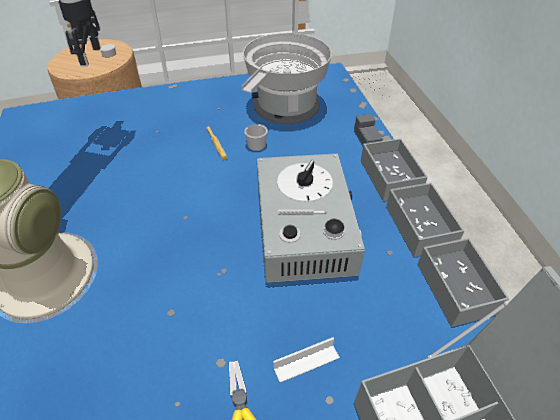

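The top view shows the unit around (270,184), with the dial at (249,175), the start button at (308,206), the stop button at (314,170) and the loose punch at (287,190). Next I'll zoom in and measure.

```bash
cat > h.py <<'E'
import numpy as np,cv2
from rig import sense,capture,calibration
from scipy.spatial.transform import Rotation as R
def ray(n,uv):
    c=calibration(n);K,D,T=c["intrinsics"],c["dist"],c["world_from_camera"]
    p=cv2.undistortPoints(np.array(uv,float).reshape(-1,1,2),K,D).reshape(-1,2)
    d=np.c_[p[:,0],-p[:,1],-np.ones(len(p))]@T[:3,:3].T
    return T[:3,3],d
def onz(n,uv,z):
    o,d=ray(n,uv); return o+d*((z-o[2])/d[:,2])[:,None]
def px(n,P):
    c=calibration(n);K,D,T=c["intrinsics"],c["dist"],c["world_from_camera"]
    q=(np.array(P,float).reshape(-1,3)-T[:3,3])@T[:3,:3]
    return cv2.projectPoints(q*[1,-1,-1],np.zeros(3),np.zeros(3),K,D)[0].reshape(-1,2)
def crop(n,p,box,s,name):
    x,y,w,h=box; cv2.imwrite(f"pics/{name}.png",cv2.resize(p[y:y+h,x:x+w,::-1],None,fx=s,fy=s,interpolation=cv2.INTER_CUBIC))
E
python3 - <<'E'
from h import *
p=cv2.imread("pics/top0.png")[:,:,::-1]; crop("top",p,(200,125,145,115),5,"topz")
p=cv2.imread("pics/side0.png")[:,:,::-1]; crop("side",p,(250,145,120,145),4,"sidez")
p=cv2.imread("pics/top0.png");hsv=cv2.cvtColor(p,cv2.COLOR_BGR2HSV)
m=((hsv[:,:,1]<110)).astype(np.uint8); m[:, :195]=0;m[:,350:]=0;m[:125]=0;m[245:]=0
m=cv2.morphologyEx(m,cv2.MORPH_OPEN,np.ones((5,5)))
c=max(cv2.findContours(m,0,2)[0],key=cv2.contourArea)
print(cv2.contourArea(c),cv2.approxPolyDP(c,6,True).reshape(-1,2).tolist(), cv2.minAreaRect(c))
d=np.load("pics/top0.npy")
# panel depth-> height
vv,uu=np.mgrid[135:232:3,205:335:3]; uv=np.c_[uu.ravel(),vv.ravel()]
o,r=ray("top",uv); D=d[uv[:,1],uv[:,0]]
P=o+r*D[:,None]; print(np.histogram(P[:,2],bins=np.arange(-5,140,5)))
E
```

```text
9922.0 [[218, 134], [205, 212], [324, 231], [335, 153]] ((270.310791015625, 183.1351318359375), (122.97044372558594, 84.66547393798828), 9.462321281433105)
(array([177, 146,   3,   1,   3,   1,   4,   0,   3,   4,   3,   4,   2,
         1,   4,   2,   4,   2,   4,  16, 493, 462,  39,  10,  21,  17,
        13,   4]), array([ -5,   0,   5,  10,  15,  20,  25,  30,  35,  40,  45,  50,  55,
        60,  65,  70,  75,  80,  85,  90,  95, 100, 105, 110, 115, 120,
       125, 130, 135]))
```

```bash
python3 -c "print(1)"
```

```text
1
```

View pics/topz.png

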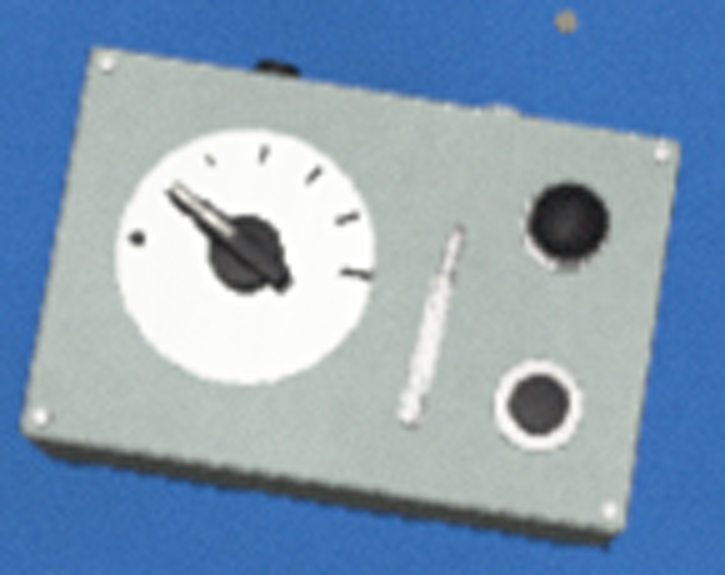

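View pics/sidez.png

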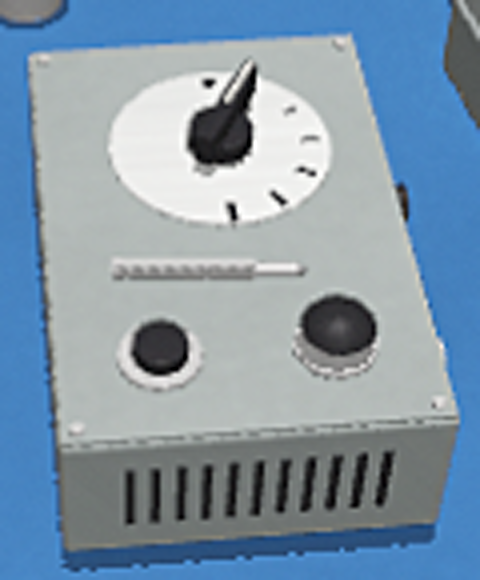

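The selector is resting at speed 1: the pointer covers bar 1, the dot is at zoomed (137,237), and bars 2 to 6 run round to (356,272). It needs three more clicks. Next step is the unit pose and the tool geometry.

```bash
python3 - <<'E'
from h import *
cor=[]
for n,uv in (("top",[[218.5,134.5],[205,211],[324,230],[335.5,153.5]]),):
    P=onz(n,uv,100); print(P[:,:2].round(1).tolist()); 
    # corners in unit: (100,150),( -100,150),(-100,-150),(100,-150)
    U=np.array([[100,150],[-100,150],[-100,-150],[100,-150]],float)
    c=P[:,:2].mean(0);H=U.T@(P[:,:2]-c);u,s,v=np.linalg.svd(H);Rm=(u@v).T
    print("centre",c,"yaw",np.degrees(np.arctan2(Rm[1,0],Rm[0,0])),"res",(P[:,:2]-c-(U@Rm.T)).round(1).tolist())
    T=lambda q:c+Rm@np.array(q)
    for k,q in dict(sel=(5,55),start=(-45,-98),stop=(45,-98)).items(): print(k,T(q).round(1))
for n in("top","side"):
    p=cv2.imread(f"pics/{n}0.png");w=(p.min(2)>215).astype(np.uint8)
    for c in cv2.findContours(cv2.morphologyEx(w,cv2.MORPH_CLOSE,np.ones((3,3))),0,1)[0]:
        a=cv2.contourArea(c)
        x,y=c.reshape(-1,2).mean(0)
        if a>60 and 200<x<360 and 140<y<260:
            P=onz(n,cv2.convexHull(c).reshape(-1,2),102)
            (cx,cy),r=cv2.minEnclosingCircle(P[:,:2].astype(np.float32)); e=cv2.fitEllipse(P[:,:2].astype(np.float32))
            print(n,a,"circ",cx,cy,r,e)
# dot, start black, tip
print("dot",onz("top",[[200+137/5,125+237/5]],102),"start",onz("top",[[200+538/5,125+404/5]],114),onz("side",[[250+160/4,145+346/4]],114))
print("tip",onz("top",[[200+175/5,125+186/5]],130),onz("side",[[250+250/4,145+62/4]],130))
print("stop",onz("side",[[250+338/4,145+325/4]],122), "punch ends",onz("top",[[200+408/5,125+418/5],[200+459/5,125+230/5]],108))
s=sense();print(R.from_quat(s["ee_rot"],scalar_first=True).as_matrix().round(3))
E
```

```text
[[713.9, 130.3], [521.0, 156.0], [480.7, -134.0], [672.0, -161.9]]
centre [596.87449673  -2.41414761] yaw -8.007649531599803 res [[-2.9, -1.9], [2.2, -4.0], [3.7, 3.0], [-3.0, 3.0]]
sel [609.5  51.4]
start [538.7 -93.2]
stop [ 627.8 -105.7]
top 215.5 circ 539.5162963867188 -92.88970947265625 21.72164535522461 ((539.3161010742188, -92.09912109375), (40.564430236816406, 43.21995162963867), 96.35320281982422)
top 71.0 circ 565.5602416992188 -35.446624755859375 34.85846710205078 ((563.7804565429688, -36.439388275146484), (11.964594841003418, 71.89143371582031), 75.68074035644531)
top 1998.0 circ 610.148193359375 51.84897232055664 64.0244369506836 ((610.3244018554688, 52.048255920410156), (126.5894546508789, 127.3150405883789), 100.7803955078125)
side 1211.5 circ 611.7748413085938 55.07124328613281 66.77166748046875 ((610.4749145507812, 52.61968994140625), (123.69925689697266, 128.9718475341797), 153.39048767089844)
dot [[617.41822027 104.50448804 102.        ]] start [[537.06878415 -92.30932047 114.        ]] [[538.12785939 -98.50917511 114.        ]]
tip [[636.66320617  84.39834532 130.        ]] [[636.55393277  83.3381837  130.        ]]
stop [[ 626.02207587 -112.22020799  122.        ]] punch ends [[529.73453941 -29.96902528 108.        ]
 [623.08817456 -53.33097316 108.        ]]
[[-0.001 -0.962  0.272]
 [-0.001  0.272  0.962]
 [-1.     0.    -0.001]]
```

```bash
python3 -m jog '[{"linear":[0,-0.1,-0.05],"rotation":[0,0,0],"grip":0},{"linear":[0,-0.2,-0.09],"rotation":[0,0,0],"grip":0},{"linear":[0,-0.3,-0.14],"rotation":[0,0,0],"grip":0},{"linear":[0,-0.4,-0.19],"rotation":[0,0,0],"grip":0},{"linear":[0,-0.5,-0.23],"rotation":[0,0,0],"grip":0},{"linear":[0,-0.6,-0.28],"rotation":[0,0,0],"grip":0},{"linear":[0,-0.7,-0.33],"rotation":[0,0,0],"grip":0},{"linear":[0,-0.8,-0.37],"rotation":[0,0,0],"grip":0},{"linear":[0,-0.9,-0.42],"rotation":[0,0,0],"grip":0},{"linear":[0,-0.937,-0.438],"rotation":[0,0,0],"grip":0},{"linear":[0,-0.937,-0.438],"rotation":[0,0,0],"grip":0},{"linear":[0,-0.937,-0.438],"rotation":[0,0,0],"grip":0}]' 30
cat >> h.py <<'E'
def to(P,yaw=None):
    s=sense();M=R.from_quat(s["ee_rot"],scalar_first=True).as_matrix();p=s["eef_pos"]
    # desired: x down, z at yaw
    lin=M.T@(np.array(P)-p)/300
    if yaw is None: rv=np.zeros(3)
    else:
        y=np.radians(yaw);z=np.array([np.cos(y),np.sin(y),0]);x=np.array([0,0,-1.]);W=np.c_[x,np.cross(z,x),z]
        rv=R.from_matrix(M.T@W).as_rotvec()/.5
    return lin.round(3).tolist(),rv.round(3).tolist()
def st():
    s=sense();M=R.from_quat(s["ee_rot"],scalar_first=True).as_matrix()
    print(round(s["time_s"],2),s["eef_pos"].round(1),"yaw",np.degrees(np.arctan2(M[1,2],M[0,2])).round(1),"F",s["force"].round(1),"g",round(s["grip_width"],3),"j",s["joints"].round(2))
E
python3 -c "
from h import *
st();print(to([612.4,98.5,170],52))"
```

```text
time_s: 1.1
eef_pos: [377.3, 302.0, 201.2]
ee_rot: [0.564, -0.426, 0.565, 0.426]
force: [-0.1, -0.3, -1.0]
grip_width: 0.001
1.1 [377.3 302.  201.2] yaw 74.1 F [-0.1 -0.3 -1. ] g 0.001 j [ 0.43  0.22  1.62 -0.    1.3  -0.86]
([0.104, -0.939, -0.438], [0.773, -0.003, -0.002])
```

```bash
python3 -m jog '[{"linear":[0.01,-0.1,-0.05],"rotation":[0.08,0,0],"grip":0},{"linear":[0.02,-0.2,-0.09],"rotation":[0.16,0,0],"grip":0},{"linear":[0.03,-0.3,-0.14],"rotation":[0.25,0,0],"grip":0},{"linear":[0.04,-0.4,-0.19],"rotation":[0.33,0,0],"grip":0},{"linear":[0.05,-0.5,-0.23],"rotation":[0.41,0,0],"grip":0},{"linear":[0.06,-0.6,-0.28],"rotation":[0.5,0,0],"grip":0},{"linear":[0.07,-0.7,-0.33],"rotation":[0.58,0,0],"grip":0},{"linear":[0.08,-0.8,-0.37],"rotation":[0.66,0,0],"grip":0},{"linear":[0.09,-0.88,-0.41],"rotation":[0.73,0,0],"grip":0},{"linear":[0.104,-0.939,-0.438],"rotation":[0.773,0,0],"grip":0},{"linear":[0.104,-0.939,-0.438],"rotation":[0.773,0,0],"grip":0},{"linear":[0.104,-0.939,-0.438],"rotation":[0.773,0,0],"grip":0}]'
python3 - <<'E'
from h import *
st()
p,d=capture("top");crop("top",p,(190,110,150,120),5,"t1")
p,d=capture("side");crop("side",p,(250,60,120,145),4,"s1")
for z in(120,118): print(to([612.4,98.5,z],52))
E
```

```text
time_s: 2.1
eef_pos: [611.8, 99.7, 169.2]
ee_rot: [0.634, -0.31, 0.636, 0.31]
force: [-0.5, -0.1, 0.8]
grip_width: 0.001
2.1 [611.8  99.7 169.2] yaw 52.0 F [-0.5 -0.1  0.8] g 0.001 j [-0.03  0.55  1.23 -0.    1.36 -0.94]
([0.167, -0.006, -0.003], [0.004, -0.003, -0.002])
([0.174, -0.006, -0.003], [0.004, -0.003, -0.002])
```

View pics/t1.png

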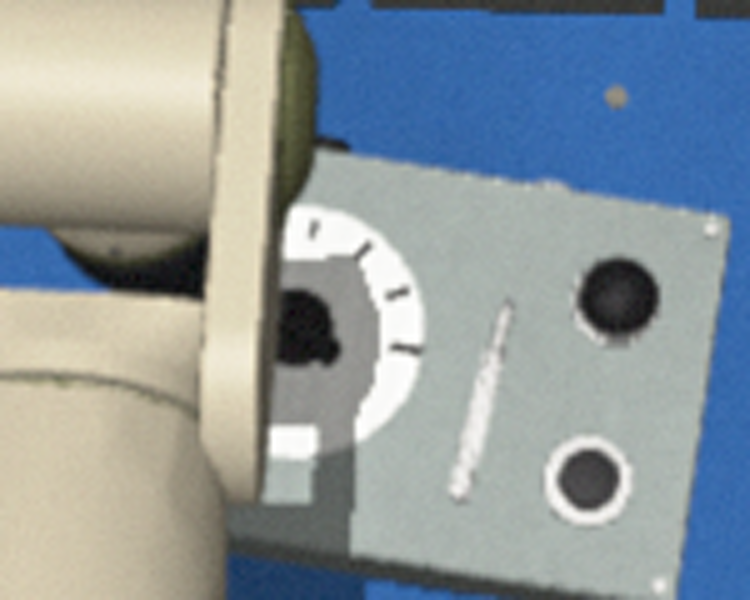

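View pics/s1.png

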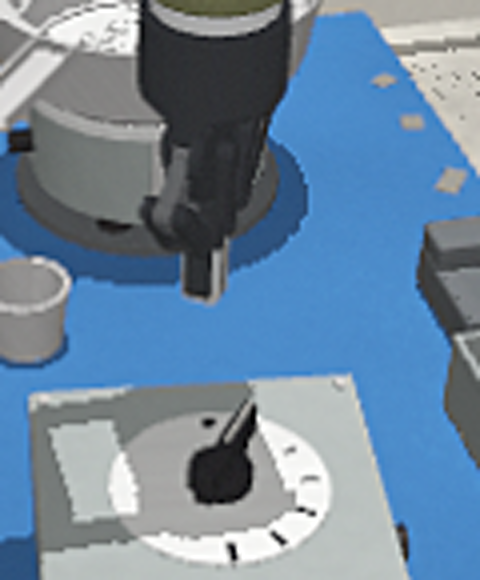

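The arm is above the left side of the dial with the shut fingertips behind the pointer, at side-crop (205,298). Descending now.

```bash
python3 -m jog '[{"linear":[0.03,0,0],"rotation":[0,0,0],"grip":0},{"linear":[0.06,0,0],"rotation":[0,0,0],"grip":0},{"linear":[0.09,-0.002,-0.001],"rotation":[0,0,0],"grip":0},{"linear":[0.12,-0.004,-0.002],"rotation":[0,0,0],"grip":0},{"linear":[0.15,-0.006,-0.003],"rotation":[0,0,0],"grip":0},{"linear":[0.165,-0.006,-0.003],"rotation":[0,0,0],"grip":0},{"linear":[0.17,-0.006,-0.003],"rotation":[0,0,0],"grip":0},{"linear":[0.17,-0.006,-0.003],"rotation":[0,0,0],"grip":0}]'
python3 - <<'E'
from h import *
st()
p,d=capture("side");crop("side",p,(240,100,130,145),4,"s2")
E
```

```text
time_s: 2.87
eef_pos: [612.2, 98.4, 118.7]
ee_rot: [0.634, -0.31, 0.636, 0.311]
force: [0.4, -1.0, 1.0]
grip_width: 0.002
2.87 [612.2  98.4 118.7] yaw 52.1 F [ 0.4 -1.   1. ] g 0.002 j [-0.03  0.59  1.3  -0.    1.25 -0.94]
```

View pics/s2.png

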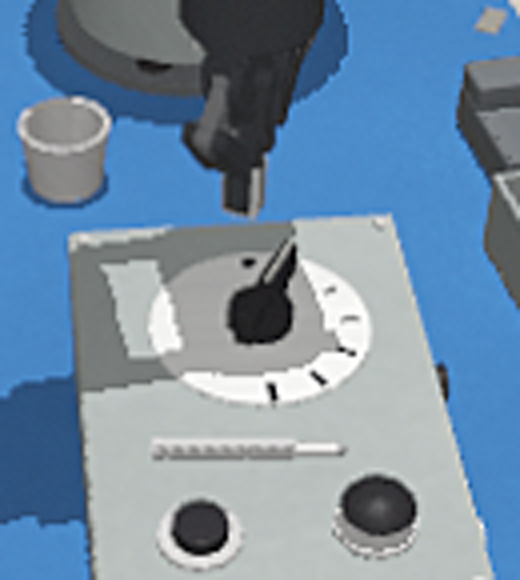

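```bash
python3 - <<'E'
from h import *
p=px("side",[[612.2,98.4,118.7],[612.2,98.4,140],[636,84,130]]);print((p-[240,100])*4)
p,d=capture("side");crop("side",p,(240,100,130,145),4,"s3");np.save("pics/s3.npy",d);st()
o,r=ray("side",[[240+243/4,100+208/4]]);print(d[152,300:304],o+r*d[150:154,300:303].mean())
p=px("side",[[612.2,98.4,118.7]])
E
```

```text
[[241.41276723 246.78885552]
 [242.55676993 218.28019791]
 [288.74676752 241.41419917]]
2.97 [612.5  98.4 119.5] yaw 52.1 F [-1.1 -0.1 -0.4] g -0.001 j [-0.03  0.59  1.3  -0.    1.25 -0.94]
[973.80756 974.3231  982.191   980.09827] [[608.91692889  87.28990685 156.90850342]]
```

View pics/s3.png

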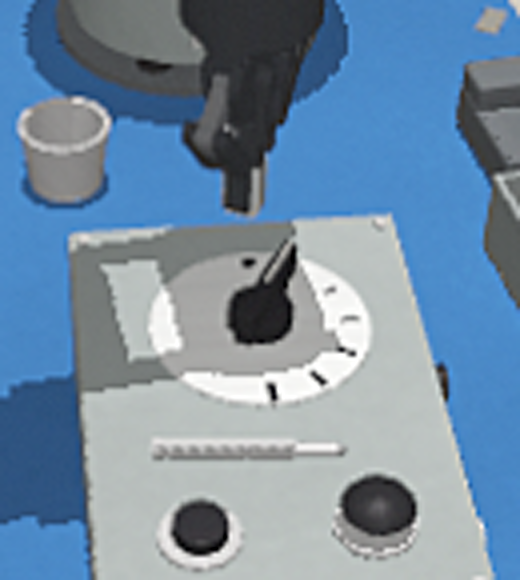

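```bash
python3 - <<'E'
from h import *
d=np.load("pics/s3.npy")
for v in range(136,162,2):
    uv=[[u,v] for u in range(292,310,2)]
    o,r=ray("side",uv);P=o+r*np.array([d[b,a] for a,b in uv])[:,None]
    print(v,[tuple(int(x) for x in q) for q in P])
c=calibration("side");print((px("side",[[611.8,99.7,169.2]])-[250,60])*4)
E
```

```text
136 [(577, 50, 233), (580, 43, 238), (585, 46, 235), (591, 52, 229), (608, 94, 195), (608, 81, 205), (612, 78, 207), (620, 92, 195), (627, 97, 191)]
138 [(580, 61, 220), (582, 51, 226), (585, 45, 230), (591, 52, 224), (598, 62, 215), (608, 81, 200), (613, 82, 198), (621, 92, 190), (702, 334, -3)]
140 [(585, 78, 201), (586, 64, 211), (588, 57, 216), (593, 58, 214), (599, 66, 207), (606, 73, 201), (614, 84, 191), (621, 93, 183), (699, 322, 0)]
142 [(651, 324, -1), (657, 322, 0), (594, 77, 195), (594, 63, 205), (599, 64, 204), (605, 68, 199), (615, 87, 183), (623, 97, 175), (696, 311, 0)]
144 [(649, 313, 0), (654, 313, 0), (598, 91, 178), (603, 93, 175), (605, 85, 181), (611, 87, 178), (614, 83, 181), (623, 96, 169), (693, 302, 0)]
146 [(647, 307, -2), (652, 305, -1), (599, 92, 171), (602, 87, 174), (606, 85, 175), (611, 87, 173), (615, 86, 172), (685, 294, 1), (690, 292, 1)]
148 [(643, 292, 2), (649, 290, 3), (599, 92, 166), (602, 87, 169), (606, 85, 170), (611, 88, 166), (616, 87, 166), (683, 287, 0), (689, 286, 0)]
150 [(643, 291, -3), (648, 289, -2), (598, 89, 162), (604, 93, 158), 
[... 151 characters left out ...]
 85, 158), (612, 90, 153), (616, 88, 154), (678, 270, 0), (683, 267, 1)]
154 [(637, 269, 0), (644, 271, -1), (649, 268, 0), (654, 265, 0), (660, 265, 0), (664, 262, 1), (670, 262, 0), (675, 260, 1), (680, 257, 1)]
156 [(604, 146, 98), (609, 144, 99), (613, 142, 100), (619, 145, 96), (622, 138, 101), (627, 138, 100), (632, 139, 99), (636, 134, 102), (642, 136, 99)]
158 [(602, 137, 99), (606, 135, 100), (612, 137, 98), (616, 135, 98), (621, 134, 99), (624, 128, 102), (630, 130, 100), (634, 128, 100), (640, 129, 99)]
160 [(600, 128, 101), (605, 129, 99), (610, 128, 99), (615, 128, 98), (619, 127, 98), (623, 124, 100), (628, 123, 99), (633, 123, 98), (638, 121, 99)]
[[202.87716293 336.50749977]]
```

The camera puts the fingertips at about z = 150, while the reported TCP is 119. Tip-to-selector calibration looks fine, so I'll go down in small steps and watch both force and image.

```bash
python3 -m jog '[{"linear":[0.01,0,0],"rotation":[0,0,0],"grip":0},{"linear":[0.02,0,0],"rotation":[0,0,0],"grip":0},{"linear":[0.03,0,0],"rotation":[0,0,0],"grip":0},{"linear":[0.04,0,0],"rotation":[0,0,0],"grip":0},{"linear":[0.04,0,0],"rotation":[0,0,0],"grip":0}]'
python3 - <<'E'
from h import *
st()
p,d=capture("side");crop("side",p,(240,100,130,145),4,"s4");np.save("pics/s4.npy",d)
P=lambda uv:(lambda o,r:o+r*np.array([d[b,a] for a,b in uv])[:,None])(*ray("side",uv))
for v in (150,152,154,156,158,160):print(v,P([[u,v] for u in range(296,308,2)]).astype(int).tolist())
E
```

```text
time_s: 3.38
eef_pos: [612.2, 98.4, 106.7]
ee_rot: [0.634, -0.31, 0.636, 0.311]
force: [-0.2, -0.5, 0.0]
grip_width: -0.002
3.38 [612.2  98.4 106.7] yaw 52.1 F [-0.2 -0.5  0. ] g -0.002 j [-0.03  0.6   1.31 -0.    1.23 -0.94]
150 [[598, 88, 163], [602, 89, 162], [606, 85, 164], [612, 89, 160], [616, 87, 160], [680, 277, 1]]
152 [[598, 90, 155], [602, 86, 159], [605, 82, 160], [612, 91, 153], [616, 88, 154], [678, 270, 0]]
154 [[599, 93, 147], [603, 88, 150], [606, 85, 152], [612, 88, 149], [617, 88, 148], [675, 259, 1]]
156 [[600, 96, 139], [603, 90, 143], [606, 82, 149], [613, 92, 140], [617, 90, 141], [637, 137, 99]]
158 [[611, 133, 101], [616, 133, 100], [621, 132, 100], [612, 88, 137], [630, 129, 101], [635, 130, 99]]
160 [[610, 128, 99], [615, 128, 98], [619, 125, 100], [624, 126, 98], [628, 122, 101], [633, 124, 98]]
```

View pics/s4.png

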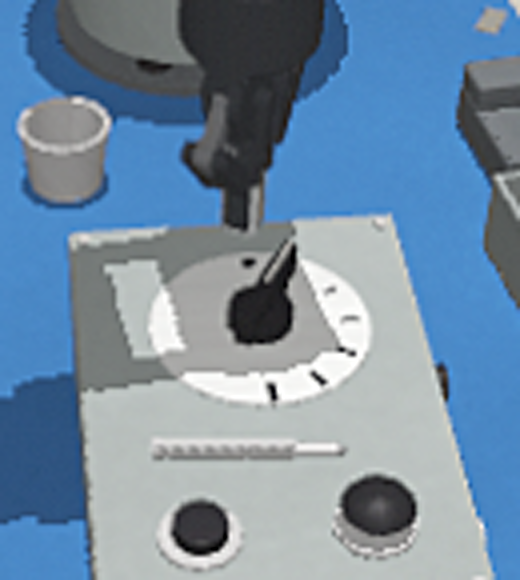

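No contact, and the tip moved down as commanded, at z ≈ 138 for a reported 107. The tip sits about 31 mm above the reported TCP, so I keep descending in small steps.

```bash
python3 -m jog '[{"linear":[0.01,0,0],"rotation":[0,0,0],"grip":0},{"linear":[0.02,0,0],"rotation":[0,0,0],"grip":0},{"linear":[0.03,0,0],"rotation":[0,0,0],"grip":0},{"linear":[0.03,0,0],"rotation":[0,0,0],"grip":0}]'
python3 -m jog '[{"linear":[0.01,0,0],"rotation":[0,0,0],"grip":0},{"linear":[0.02,0,0],"rotation":[0,0,0],"grip":0},{"linear":[0.03,0,0],"rotation":[0,0,0],"grip":0},{"linear":[0.03,0,0],"rotation":[0,0,0],"grip":0}]'
python3 - <<'E'
from h import *
st()
p,d=capture("side");crop("side",p,(240,100,130,145),4,"s5");np.save("pics/s5.npy",d)
P=lambda uv:(lambda o,r:o+r*np.array([d[b,a] for a,b in uv])[:,None])(*ray("side",uv))
for v in range(154,170,2):print(v,P([[u,v] for u in range(294,310,2)]).astype(int).tolist())
E
```

```text
time_s: 3.77
eef_pos: [611.9, 98.4, 97.2]
ee_rot: [0.634, -0.31, 0.636, 0.311]
force: [0.0, -0.7, 0.9]
grip_width: 0.0
time_s: 4.1
eef_pos: [611.5, 98.4, 87.4]
ee_rot: [0.634, -0.31, 0.637, 0.311]
force: [-0.7, -0.1, -0.1]
grip_width: -0.0
4.1 [611.5  98.4  87.4] yaw 52.1 F [-0.7 -0.1 -0.1] g -0.0 j [-0.03  0.62  1.33 -0.    1.19 -0.94]
154 [[643, 267, 0], [594, 74, 164], [595, 61, 174], [602, 71, 164], [612, 89, 148], [617, 90, 146], [676, 260, 0], [681, 260, 0]]
156 [[609, 143, 99], [599, 91, 143], [603, 91, 143], [606, 83, 148], [612, 89, 143], [618, 92, 139], [637, 136, 100], [642, 135, 99]]
158 [[597, 99, 131], [599, 91, 137], [603, 87, 140], [607, 85, 141], [613, 91, 135], [619, 95, 131], [634, 128, 100], [640, 128, 99]]
160 [[597, 101, 124], [599, 91, 131], [603, 87, 134], [606, 83, 137], [613, 88, 131], [619, 92, 127], [633, 124, 98], [637, 120, 100]]
162 [[603, 121, 100], [599, 91, 125], [602, 85, 130], [606, 82, 131], [612, 87, 126], [626, 115, 101], [631, 115, 99], [635, 114, 99]]
164 [[600, 111, 102], [605, 112, 101], [609, 109, 103], [609, 90, 119], [612, 87, 121], [623, 106, 102], [629, 107, 100], [623, 73, 130]]
166 [[599, 106, 101], [603, 104, 102], [390, -646, 776], [612, 101, 103], [617, 99, 103], [621, 98, 103], [616, 67, 131], [621, 66, 130]]
168 [[597, 99, 100], [601, 97, 102], [606, 95, 103], [611, 97, 99], [615, 93, 102], [619, 91, 103], [615, 62, 129], [619, 61, 129]]
```

View pics/s5.png

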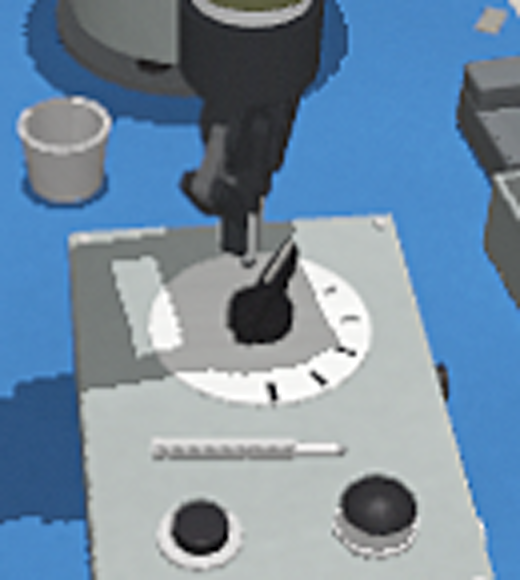

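The tip is at z ≈ 119 beside the pointer, with about 12 mm of clearance. Working out the orbit rows next.

```bash
python3 - <<'E'
import numpy as np
r,s=37.5,15
for d in np.arange(2.5,31,2.5):
    a=np.radians(d); print(d,round((-r*np.sin(a)+s*np.cos(a)-s)/300,3),round((r*np.cos(a)+s*np.sin(a)-r)/300,3),round(a/.5,3))
E
python3 -m jog '[{"linear":[0,-0.01,0],"rotation":[0,0,0],"grip":0},{"linear":[0,-0.02,0],"rotation":[0,0,0],"grip":0},{"linear":[0,-0.03,0],"rotation":[0,0,0],"grip":0},{"linear":[0,-0.038,0],"rotation":[0,0,0],"grip":0},{"linear":[0,-0.038,0],"rotation":[0,0,0],"grip":0}]'
python3 - <<'E'
from h import *
st()
p,d=capture("side");crop("side",p,(240,100,130,145),4,"s6")
E
```

```text
2.5 -0.006 0.002 0.087
5.0 -0.011 0.004 0.175
7.5 -0.017 0.005 0.262
10.0 -0.022 0.007 0.349
12.5 -0.028 0.008 0.436
15.0 -0.034 0.009 0.524
17.5 -0.04 0.009 0.611
20.0 -0.046 0.01 0.698
22.5 -0.052 0.01 0.785
25.0 -0.058 0.009 0.873
27.5 -0.063 0.009 0.96
30.0 -0.069 0.008 1.047
time_s: 4.57
eef_pos: [621.2, 90.9, 87.8]
ee_rot: [0.634, -0.31, 0.636, 0.311]
force: [0.6, 0.5, 0.2]
grip_width: -0.001
4.57 [621.2  90.9  87.8] yaw 52.1 F [0.6 0.5 0.2] g -0.001 j [-0.04  0.64  1.3  -0.    1.2  -0.95]
```

View pics/s6.png

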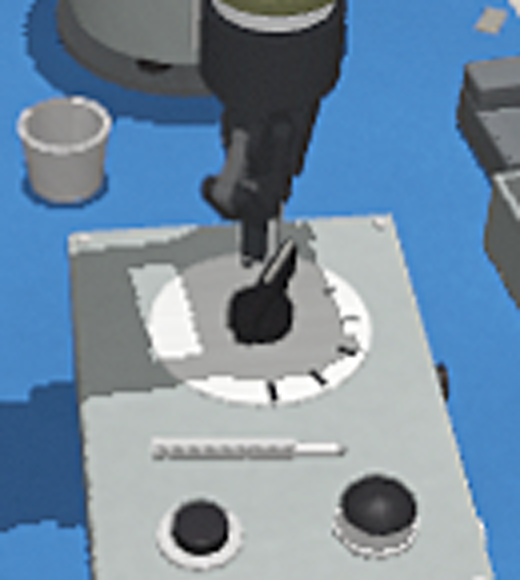

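The finger is right behind the pointer end, with no force yet. Pushing the first click.

```bash
python3 -m jog '[{"linear":[0,-0.006,0.002],"rotation":[0.087,0,0],"grip":0},{"linear":[0,-0.011,0.004],"rotation":[0.175,0,0],"grip":0},{"linear":[0,-0.017,0.005],"rotation":[0.262,0,0],"grip":0},{"linear":[0,-0.022,0.007],"rotation":[0.349,0,0],"grip":0},{"linear":[0,-0.028,0.008],"rotation":[0.436,0,0],"grip":0}]'
python3 -m jog '[{"linear":[0,-0.006,0.002],"rotation":[0.087,0,0],"grip":0},{"linear":[0,-0.011,0.004],"rotation":[0.175,0,0],"grip":0},{"linear":[0,-0.017,0.005],"rotation":[0.262,0,0],"grip":0},{"linear":[0,-0.022,0.007],"rotation":[0.349,0,0],"grip":0}]'
python3 - <<'E'
from h import *
st()
p,d=capture("side");crop("side",p,(240,100,130,145),4,"s7")
p,d=capture("top");crop("top",p,(190,110,150,120),5,"t7")
E
```

```text
time_s: 5.03
eef_pos: [628.8, 88.4, 87.7]
ee_rot: [0.664, -0.238, 0.667, 0.239]
force: [-0.4, 2.4, 0.7]
grip_width: 0.0
time_s: 5.37
eef_pos: [634.6, 84.7, 87.7]
ee_rot: [0.683, -0.179, 0.685, 0.18]
force: [-0.6, 0.0, 1.0]
grip_width: 0.0
5.37 [634.6  84.7  87.7] yaw 29.4 F [-0.6  0.   1. ] g 0.0 j [-0.05  0.67  1.26 -0.    1.22 -0.56]
```

View pics/s7.png

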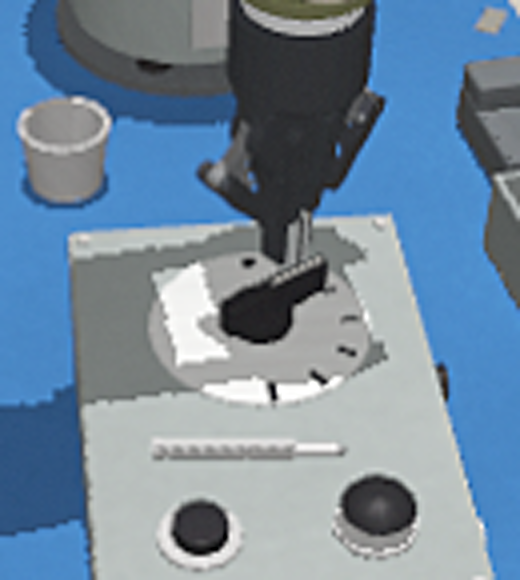

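View pics/t7.png

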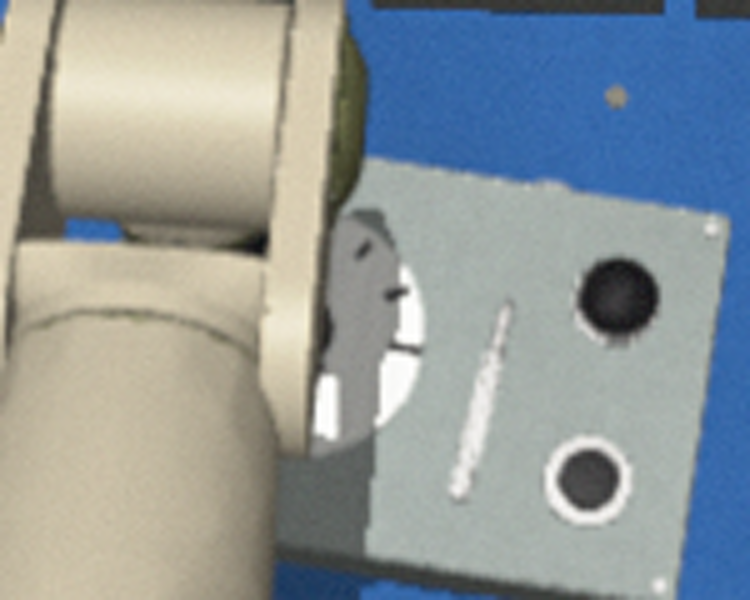

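The pointer moved and now rests at click 2, with its tip at (325,265) in the side crop. The unit hasn't shifted. On to click 3.

```bash
python3 -m jog '[{"linear":[0,-0.006,0.002],"rotation":[0.087,0,0],"grip":0},{"linear":[0,-0.011,0.004],"rotation":[0.175,0,0],"grip":0},{"linear":[0,-0.017,0.005],"rotation":[0.262,0,0],"grip":0},{"linear":[0,-0.022,0.007],"rotation":[0.349,0,0],"grip":0},{"linear":[0,-0.028,0.008],"rotation":[0.436,0,0],"grip":0},{"linear":[0,-0.034,0.009],"rotation":[0.524,0,0],"grip":0}]'
python3 -m jog '[{"linear":[0,-0.006,0.002],"rotation":[0.087,0,0],"grip":0},{"linear":[0,-0.011,0.004],"rotation":[0.175,0,0],"grip":0},{"linear":[0,-0.017,0.005],"rotation":[0.262,0,0],"grip":0},{"linear":[0,-0.022,0.007],"rotation":[0.349,0,0],"grip":0},{"linear":[0,-0.028,0.008],"rotation":[0.436,0,0],"grip":0},{"linear":[0,-0.034,0.009],"rotation":[0.524,0,0],"grip":0}]'
python3 - <<'E'
from h import *
st()
p,d=capture("side");crop("side",p,(240,100,130,145),4,"s8")
E
```

```text
time_s: 5.97
eef_pos: [641.8, 77.7, 87.6]
ee_rot: [0.7, -0.088, 0.703, 0.089]
force: [-0.3, 2.6, 0.7]
grip_width: -0.0
time_s: 6.47
eef_pos: [647.1, 68.6, 87.7]
ee_rot: [0.706, 0.004, 0.708, -0.003]
force: [1.5, -0.6, 0.3]
grip_width: -0.003
6.47 [647.1  68.6  87.7] yaw -0.6 F [ 1.5 -0.6  0.3] g -0.003 j [-0.07  0.69  1.22  0.    1.24 -0.06]
```

View pics/s8.png

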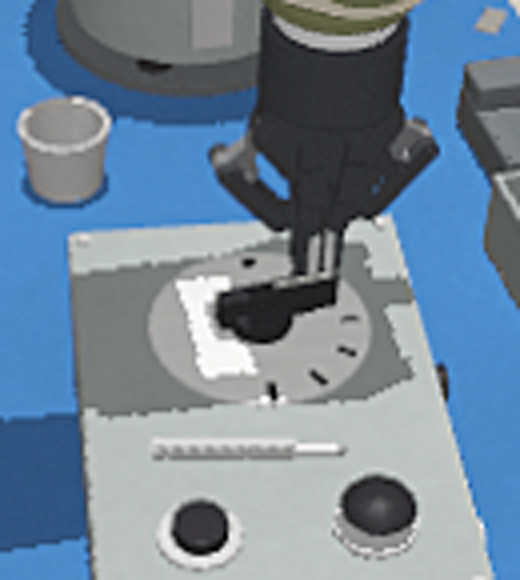

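```bash
python3 - <<'E'
from h import *
for th in (60,75,90,105,120,135,150):
    a=np.radians(82-th); print(th,((px("side",[[610.3+r*np.cos(a),52+r*np.sin(a),130] for r in(45,-26)])-[240,100])*4).round(0).tolist())
E
```

```text
60 [[323.0, 254.0], [223.0, 302.0]]
75 [[334.0, 266.0], [217.0, 295.0]]
90 [[340.0, 280.0], [214.0, 287.0]]
105 [[341.0, 294.0], [214.0, 279.0]]
120 [[336.0, 307.0], [218.0, 272.0]]
135 [[326.0, 319.0], [224.0, 265.0]]
150 [[311.0, 329.0], [232.0, 259.0]]
```

The pointer tip at about (338,280) matches the 90° prediction, so this is click 3. Same push again for click 4.

```bash
python3 -m jog '[{"linear":[0,-0.006,0.002],"rotation":[0.087,0,0],"grip":0},{"linear":[0,-0.011,0.004],"rotation":[0.175,0,0],"grip":0},{"linear":[0,-0.017,0.005],"rotation":[0.262,0,0],"grip":0},{"linear":[0,-0.022,0.007],"rotation":[0.349,0,0],"grip":0},{"linear":[0,-0.028,0.008],"rotation":[0.436,0,0],"grip":0},{"linear":[0,-0.034,0.009],"rotation":[0.524,0,0],"grip":0}]'
python3 -m jog '[{"linear":[0,-0.006,0.002],"rotation":[0.087,0,0],"grip":0},{"linear":[0,-0.011,0.004],"rotation":[0.175,0,0],"grip":0},{"linear":[0,-0.017,0.005],"rotation":[0.262,0,0],"grip":0},{"linear":[0,-0.022,0.007],"rotation":[0.349,0,0],"grip":0},{"linear":[0,-0.028,0.008],"rotation":[0.436,0,0],"grip":0},{"linear":[0,-0.034,0.009],"rotation":[0.524,0,0],"grip":0}]'
python3 - <<'E'
from h import *
st()
p,d=capture("side");crop("side",p,(240,100,130,145),4,"s9")
E
```

```text
time_s: 7.02
eef_pos: [649.8, 58.9, 87.7]
ee_rot: [0.699, 0.097, 0.702, -0.096]
force: [1.4, 3.9, 0.5]
grip_width: -0.001
time_s: 7.52
eef_pos: [649.5, 48.5, 87.6]
ee_rot: [0.68, 0.188, 0.683, -0.187]
force: [-0.1, -0.7, 0.2]
grip_width: 0.007
7.52 [649.5  48.5  87.6] yaw -30.7 F [-0.1 -0.7  0.2] g 0.007 j [-0.11  0.69  1.22  0.    1.24  0.43]
```

View pics/s9.png

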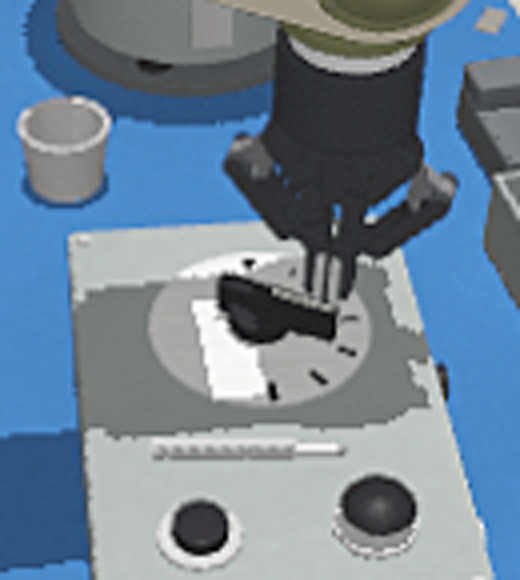

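The tip at (336,308) matches the 120° prediction, so it is in click 4 with no force left. I back away and lift.

```bash
python3 -m jog '[{"linear":[0,0.02,0],"rotation":[0,0,0],"grip":0},{"linear":[0,0.04,0],"rotation":[0,0,0],"grip":0},{"linear":[0,0.04,0],"rotation":[0,0,0],"grip":0},{"linear":[-0.06,0.04,0],"rotation":[0,0,0],"grip":0},{"linear":[-0.12,0.04,0],"rotation":[0,0,0],"grip":0},{"linear":[-0.18,0.04,0],"rotation":[0,0,0],"grip":0},{"linear":[-0.24,0.04,0],"rotation":[0,0,0],"grip":0},{"linear":[-0.24,0.04,0],"rotation":[0,0,0],"grip":0}]'
python3 - <<'E'
from h import *
st()
print(to([538.5,-94,160]))
E
```

```text
time_s: 8.23
eef_pos: [657.4, 58.5, 163.6]
ee_rot: [0.682, 0.189, 0.681, -0.187]
force: [0.4, 0.4, 1.1]
grip_width: -0.0
8.23 [657.4  58.5 163.6] yaw -30.8 F [0.4 0.4 1.1] g -0.0 j [-0.09  0.64  1.09  0.    1.4   0.45]
([0.01, -0.64, -0.08], [0.0, 0.0, 0.0])
```

```bash
python3 -m jog '[{"linear":[0,-0.08,-0.01],"rotation":[0,0,0],"grip":0},{"linear":[0,-0.17,-0.02],"rotation":[0,0,0],"grip":0},{"linear":[0,-0.26,-0.03],"rotation":[0,0,0],"grip":0},{"linear":[0,-0.35,-0.045],"rotation":[0,0,0],"grip":0},{"linear":[0,-0.44,-0.055],"rotation":[0,0,0],"grip":0},{"linear":[0,-0.53,-0.065],"rotation":[0,0,0],"grip":0},{"linear":[0.01,-0.6,-0.075],"rotation":[0,0,0],"grip":0},{"linear":[0.01,-0.64,-0.08],"rotation":[0,0,0],"grip":0},{"linear":[0.01,-0.64,-0.08],"rotation":[0,0,0],"grip":0},{"linear":[0.01,-0.64,-0.08],"rotation":[0,0,0],"grip":0}]'
python3 - <<'E'
from h import *
st()
p,d=capture("side");crop("side",p,(240,100,130,145),4,"s10")
p,d=capture("top");crop("top",p,(200,125,145,115),5,"t10")
for z in(125,100,85): print(to([538.5,-94.5,z]))
E
```

```text
time_s: 9.07
eef_pos: [538.7, -93.8, 159.9]
ee_rot: [0.682, 0.189, 0.681, -0.187]
force: [0.2, 0.2, -0.3]
grip_width: -0.001
9.07 [538.7 -93.8 159.9] yaw -30.8 F [ 0.2  0.2 -0.3] g -0.001 j [-0.39  0.39  1.5   0.    1.25  0.15]
([0.116, -0.005, 0.0], [0.0, 0.0, 0.0])
([0.2, -0.005, 0.0], [0.0, 0.0, 0.0])
([0.25, -0.005, 0.0], [0.0, 0.0, 0.0])
```

View pics/s10.png

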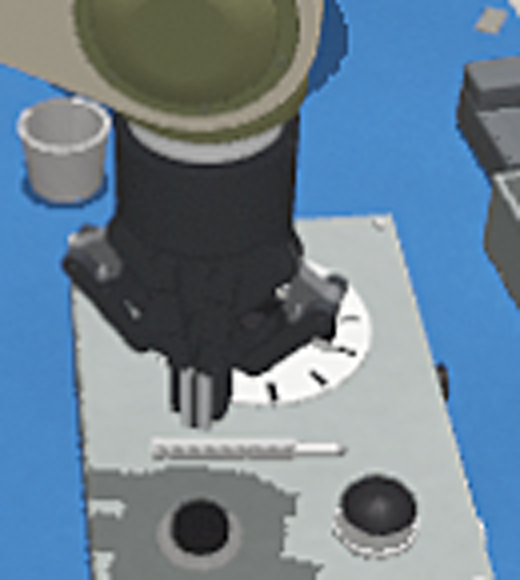

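View pics/t10.png

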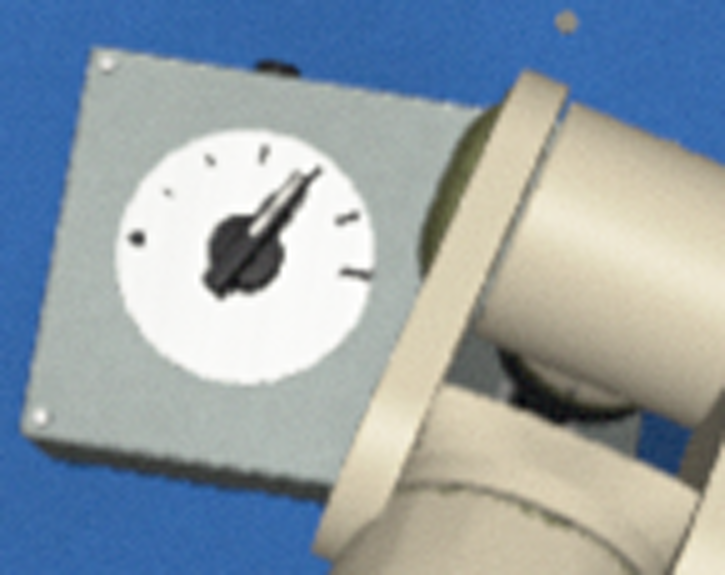

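The dial now shows bars 1 to 3 between the dot and the pointer, which rests on bar 4. The unit, punch and stop button are unmoved. Before going down I'll rotate the tool so its knuckles stay away from the mushroom button.

```bash
python3 -m jog '[{"linear":[0,0,0],"rotation":[0.2,0,0],"grip":0},{"linear":[0,0,0],"rotation":[0.4,0,0],"grip":0},{"linear":[0,0,0],"rotation":[0.6,0,0],"grip":0},{"linear":[0,0,0],"rotation":[0.8,0,0],"grip":0},{"linear":[0,0,0],"rotation":[1,0,0],"grip":0},{"linear":[0,0,0],"rotation":[1,0,0],"grip":0}]'
python3 -m jog '[{"linear":[0,0,0],"rotation":[0.2,0,0],"grip":0},{"linear":[0,0,0],"rotation":[0.4,0,0],"grip":0},{"linear":[0,0,0],"rotation":[0.6,0,0],"grip":0},{"linear":[0,0,0],"rotation":[0.8,0,0],"grip":0},{"linear":[0,0,0],"rotation":[1,0,0],"grip":0},{"linear":[0,0,0],"rotation":[1,0,0],"grip":0}]'
python3 - <<'E'
from h import *
st()
for z in(100,90,85): print(to([538.5,-94.5,z]))
E
```

```text
time_s: 9.67
eef_pos: [539.6, -92.3, 159.7]
ee_rot: [0.614, 0.352, 0.613, -0.35]
force: [0.4, 0.1, 0.0]
grip_width: 0.003
time_s: 10.17
eef_pos: [540.0, -91.7, 159.6]
ee_rot: [0.508, 0.493, 0.508, -0.49]
force: [0.7, 0.4, -0.2]
grip_width: -0.003
10.17 [540.  -91.7 159.6] yaw -88.1 F [ 0.7  0.4 -0.2] g -0.003 j [-0.38  0.4   1.49  0.    1.25  1.15]
([0.199, -0.006, 0.01], [0.0, 0.0, 0.0])
([0.232, -0.006, 0.01], [0.0, 0.0, 0.0])
([0.249, -0.006, 0.01], [0.0, 0.0, 0.0])
```

```bash
python3 -m jog '[{"linear":[0.04,0,0],"rotation":[0,0,0],"grip":0},{"linear":[0.08,-0.002,0.005],"rotation":[0,0,0],"grip":0},{"linear":[0.12,-0.004,0.01],"rotation":[0,0,0],"grip":0},{"linear":[0.16,-0.006,0.01],"rotation":[0,0,0],"grip":0},{"linear":[0.2,-0.006,0.01],"rotation":[0,0,0],"grip":0},{"linear":[0.225,-0.006,0.01],"rotation":[0,0,0],"grip":0},{"linear":[0.225,-0.006,0.01],"rotation":[0,0,0],"grip":0}]'
python3 - <<'E'
from h import *
st()
p,d=capture("side");crop("side",p,(240,100,130,145),4,"s11")
E
```

```text
time_s: 10.75
eef_pos: [537.9, -94.0, 90.6]
ee_rot: [0.508, 0.492, 0.51, -0.49]
force: [0.1, 0.2, -0.5]
grip_width: -0.002
10.75 [537.9 -94.   90.6] yaw -87.9 F [ 0.1  0.2 -0.5] g -0.002 j [-0.39  0.47  1.58  0.    1.09  1.14]
```

View pics/s11.png

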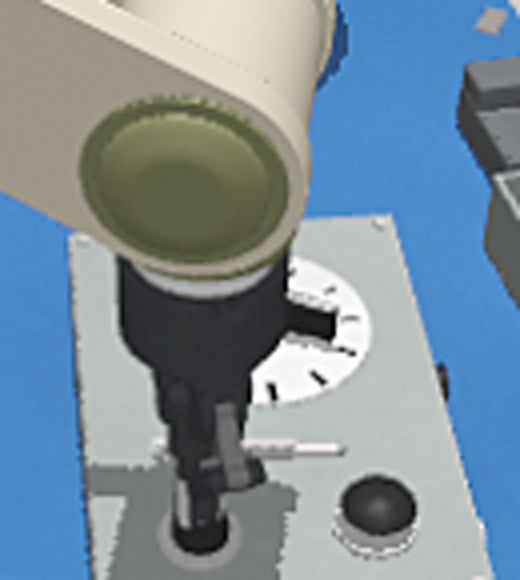

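The tip is just above the start button, around (197,525) in the crop. Pressing down in small steps while reading force.

```bash
J='python3 -m jog'
python3 -m jog '[{"linear":[0.01,0,0],"rotation":[0,0,0],"grip":0},{"linear":[0.02,0,0],"rotation":[0,0,0],"grip":0},{"linear":[0.02,0,0],"rotation":[0,0,0],"grip":0}]' | grep -E "pos|force"
python3 -m jog '[{"linear":[0.005,0,0],"rotation":[0,0,0],"grip":0},{"linear":[0.007,0,0],"rotation":[0,0,0],"grip":0}]'| grep -E "pos|force"
python3 -m jog '[{"linear":[0.005,0,0],"rotation":[0,0,0],"grip":0},{"linear":[0.007,0,0],"rotation":[0,0,0],"grip":0}]'| grep -E "pos|force"
```

```text
eef_pos: [538.4, -94.1, 85.5]
force: [-0.1, -0.5, -0.5]
eef_pos: [538.6, -94.2, 83.7]
force: [0.4, -0.8, 1.9]
eef_pos: [538.7, -94.2, 81.7]
force: [-1.0, 1.0, 3.2]
```

```bash

python3 -m jog '[{"linear":[0.004,0,0],"rotation":[0,0,0],"grip":0},{"linear":[0.007,0,0],"rotation":[0,0,0],"grip":0}]'| grep -E "pos|force"
python3 -m jog '[{"linear":[0.003,0,0],"rotation":[0,0,0],"grip":0},{"linear":[0.005,0,0],"rotation":[0,0,0],"grip":0}]'| grep -E "pos|force"
```

```text
eef_pos: [538.7, -94.2, 79.8]
force: [-2.1, 0.5, 4.9]
eef_pos: [538.8, -94.3, 79.4]
force: [-7.1, 2.4, 18.3]
```

The force jumps to 18 N with no more travel, so the button is at its stop after about 5 mm. Releasing and lifting.

```bash

python3 -m jog '[{"linear":[-0.01,0,0],"rotation":[0,0,0],"grip":0},{"linear":[-0.03,0,0],"rotation":[0,0,0],"grip":0},{"linear":[-0.1,0,0],"rotation":[0,0,0],"grip":0},{"linear":[-0.2,0,0],"rotation":[0,0,0],"grip":0},{"linear":[-0.3,0,0],"rotation":[0,0,0],"grip":0},{"linear":[-0.4,0,0],"rotation":[0,0,0],"grip":0},{"linear":[-0.4,0,0],"rotation":[0,0,0],"grip":0}]'
python3 -c "
from h import *
st();print(to([370,-94,200]))"
```

```text
time_s: 12.3
eef_pos: [540.5, -95.3, 205.2]
ee_rot: [0.513, 0.493, 0.506, -0.488]
force: [0.5, 0.5, 0.6]
grip_width: 0.005
12.3 [540.5 -95.3 205.2] yaw -87.9 F [0.5 0.5 0.6] g 0.005 j [-0.39  0.36  1.43  0.    1.34  1.14]
([0.01, -0.568, -0.026], [0.0, 0.0, 0.0])
```

```bash

python3 -m jog '[{"linear":[0,-0.1,0],"rotation":[0,0,0],"grip":0},{"linear":[0,-0.2,0],"rotation":[0,0,0],"grip":0},{"linear":[0,-0.3,0],"rotation":[0,0,0],"grip":0},{"linear":[0,-0.4,0],"rotation":[0,0,0],"grip":0},{"linear":[0,-0.5,0],"rotation":[0,0,0],"grip":0},{"linear":[0,-0.57,0],"rotation":[0,0,0],"grip":0},{"linear":[0,-0.57,0],"rotation":[0,0,0],"grip":0},{"linear":[0,-0.57,0],"rotation":[0,0,0],"grip":0}]'
python3 - <<'E'
from h import *
st()
p,d=capture("side");crop("side",p,(250,145,120,145),4,"s12");cv2.imwrite("pics/full12.png",p[:,:,::-1])
p,d=capture("top");crop("top",p,(200,125,145,115),5,"t12");cv2.imwrite("pics/tfull12.png",p[:,:,::-1])
a=cv2.imread("pics/top0.png").astype(int);print("diff px in unit",(np.abs(a-p[:,:,::-1]).max(2)[125:240,200:345]>60).sum())
E
```

```text
time_s: 12.97
eef_pos: [369.5, -101.9, 203.3]
ee_rot: [0.513, 0.493, 0.505, -0.488]
force: [1.3, -0.8, 0.6]
grip_width: -0.005
12.97 [ 369.5 -101.9  203.3] yaw -87.9 F [ 1.3 -0.8  0.6] g -0.005 j [-0.58 -0.02  1.88  0.01  1.27  0.95]
diff px in unit 180
```

View pics/s12.png

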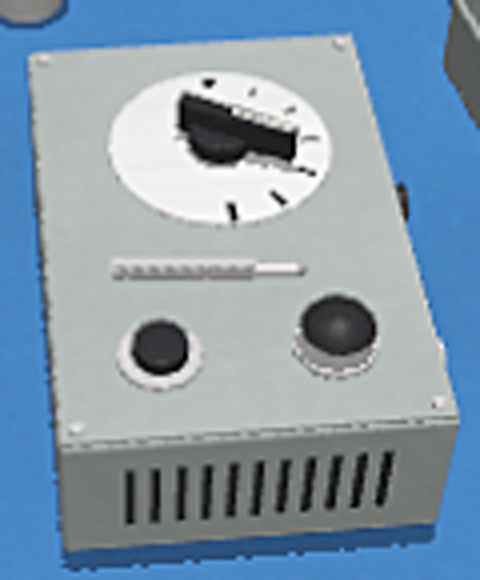

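View pics/tfull12.png

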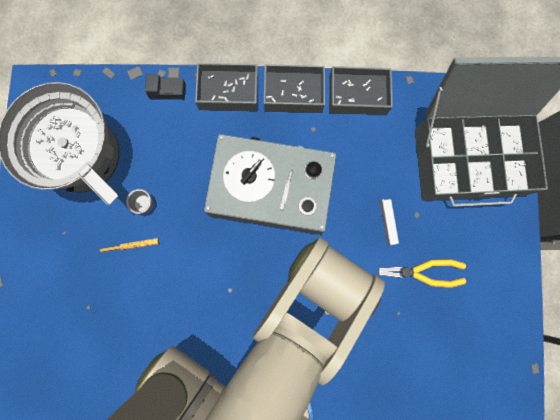

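View pics/t12.png

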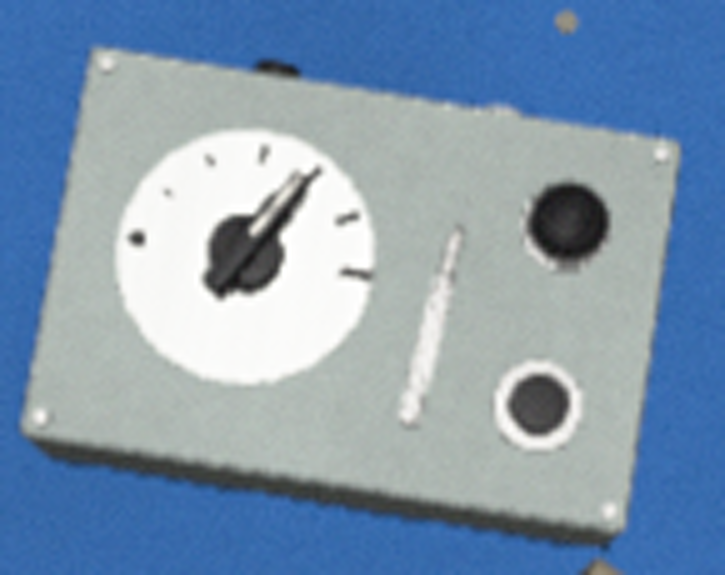

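The pointer is on bar 4 at (318,172), with three bars between it and the dot. The start button is back up, everything else is where it was, and the arm is clear. Handing in.

```bash
python3 -c "
from rig import finish_job
print(finish_job())"
```

```text
the job is handed in; nothing more can be done
None
```

The job is handed in. The selector rests in the fourth click at bar 4, and the start button was pressed fully afterwards and came back up.

- **Selector:** It stood at speed 1 at the start, not off, so I pushed it three clicks clockwise with the shut fingertips. I checked each click in the camera images.
- **Start button:** It moved about 5 mm, then the force jumped from about 5 N to 18 N with no further travel, so it reached its stop. I then let it come back up.
- **Final pictures:** The pointer is on bar 4 and the start button is up. The control unit and center punch show no shift against the first zoomed picture, and I saw no change in the stop button or the other tools and parts. The arm was clear of everything at about 13 s of the 54 s allowed.
- **Disagreement:** The cameras showed the fingertips about 31 mm above the reported tool point. I set heights from the camera and contact force instead, and the start button's contact height matched the camera.

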